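Close the feeder outlet with the cover plate that fits its pins

TASK

Of the three cover plates on the black mat, take the one whose two holes match the feeder's two red locating pins, and lower it gently over the pins until it lies fully flush on the feeder's sloping deck, then let go. Do not force it, and leave the other plates and everything else on the trolley where they are.

Things in the scene. Friction and masses are not known exactly. Their poses are not given: they have to be found in the camera images.
- feeder: white feeder fixed to the trolley, base 220 x 170 x 40 mm with a red press button at its front (-x) edge (not needed), a back column with a clear hopper behind the deck (front face at x = +65 mm, hopper front at x = +40 mm from z = 200 mm up, top 262 mm). Origin: on the trolley top under the deck's centre; front faces -x
- deck: the feeder's sloping deck, a flat white face 110 mm (x, up the slope) x 150 mm (y), 30 degrees from level, its normal leaning to the feeder's front. Origin: centre of the face, 130 mm above the trolley; z is the outward normal, x points up the slope. A plate is flush when its underside is on this face
- pins (a point): mid setting of two red pins standing along the deck's z at y = +-35 mm, on the face; axes as the deck. Pins: 10 mm thick, 16 mm high, the last 2.5 mm tapering to 7 mm. Both sit on one adjustable bar, clamped anywhere from x = -16 to +16 mm of this point (same x for both); that setting is not reported: it must be seen or felt
- plate_narrow: cover plate, aluminium, 60 (x) x 115 (y) x 8 mm thick, with a blue grip fin standing on its middle (12 mm along x, 24 mm along y, top 42 mm above the underside); two round through holes of 13 mm at y = +-24 mm (48 mm between centres). Symmetric under a half turn. Origin: centre of its underside, z up. Lies flat on the mat, fin up
- plate_mid: cover plate, aluminium, 60 (x) x 115 (y) x 8 mm thick, with a blue grip fin standing on its middle (12 mm along x, 24 mm along y, top 42 mm above the underside); two round through holes of 13 mm at y = +-35 mm (70 mm between centres). Symmetric under a half turn. Origin: centre of its underside, z up. Lies flat on the mat, fin up
- plate_wide: cover plate, aluminium, 60 (x) x 115 (y) x 8 mm thick, with a blue grip fin standing on its middle (12 mm along x, 24 mm along y, top 42 mm above the underside); two round through holes of 13 mm at y = +-45 mm (90 mm between centres). Symmetric under a half turn. Origin: centre of its underside, z up. Lies flat on the mat, fin up
- mat: black rubber mat, fixed, 330 x 160 x 3 mm, carrying the plates; origin at the centre of its underside
- canister: tall glass canister with steel lid, 96 mm diameter, 240 mm high; origin at its base
- bowl_a: aluminium bowl, 100 mm wide, 45 mm high; origin at its base
- bowl_b: aluminium bowl, 150 mm wide, 55 mm high; origin at its base
- spoon: wooden spoon, 260 mm long, lying flat along its x; origin at the underside of its middle
- funnel: orange silicone funnel, mouth down, 70 mm wide, 65 mm high; origin at its underside
There are look-alikes about, which are no part of the job. What is shaped like the plate_mid but brown or orange is not meant.

How it is judged:
By the outcome, as a careful person would: the job done as asked, in the order asked, and still so for the second after the job is handed in, with the robot touching nothing.
It also fails if it takes over 67 s, if anything falls off the work surface, if the arm or the gripper's body presses on something with over 40 N, if the wrist force passes 120 N, or if a joint passes its speed limit or range.

ROBOT

A 6-joint arm with a two-finger parallel gripper is mounted at the origin on the work surface. World frame = base frame: x ahead of the robot, y to its left, z up, the work surface at z = 0. Lengths are in m, angles in rad, forces in N, time in s.
With the tool pointing down it reaches from about 0.35 to 0.775 m from the base axis. Payload 7.3 kg.
Tool frame: the origin (TCP) lies between the finger pads; the fingertips stand robot.tcp_to_tips ahead of it and the grasp point (between the pads) lies 2 mm behind it (robot.tcp_to_tips is the distance from the TCP to the fingertips, in m); y points along the fingers, x is the direction in which the jaws open and shut, and the axes are right-handed (so a half turn about y gives the same grasp; the last joint's range is limited). The gripper opens to 92 mm and grips with 3 to 60 N. Pads are 19 mm wide; open, the fingers measure 130 mm over their backs; the gripper's body (75 mm by 190 mm) begins 47 mm behind the grasp point.
Start: joints at [-1.287, 0.342, 1.524, -0, 1.275, -0.146], TCP at [0.219, -0.477, 0.244] pointing down, gripper open.
Joint ranges: [-2.53, 2.53], [-0.77, 2.02], [0.04, 2.7], [-1, 4.14], [0.28, 2.66], [-3.11, 3.11]. Speed limits (rad/s): [2.57, 2.57, 3.14, 3.14, 3.14, 3.14].

INTERFACE

Orientations are given as [roll, pitch, yaw] about the fixed x, y, z axes, in that order (R = Rz(yaw) Ry(pitch) Rx(roll)).
In Python, from cell import status, read_camera, get_calibration, robot gives the robot as it stands.
- The arm moves only by the shell command python3 -m creep 'ROWS' [FORCE]. ROWS is JSON, a list of rows, each an object of numbers: "dx", "dy", "dz": the shift along the tool's x, y, z in m; "rx", "ry", "rz": the turn, a rotation vector about the tool's x, y, z in rad; "gripper": the opening, from 0 (shut) to 1 (fully open). A call has 1 to 20 rows; each row is the pose to reach, as a shift and turn from the pose commanded when the call began, along the tool's axes at that moment; what a row does not reach only later rows make up. A row lasts 1/8 s, in which the tool goes at most 62.5 mm and 10.7 degrees, less where a joint would pass 70% of its speed; a pose out of reach is approached as far as the arm can. A call with a gripper value outside its range is refused whole. The fingers move at their own pace and stop on an object; FORCE is the grip in N (left out, the last holds). Time passes only in rows, so rows that repeat a pose let the fingers close. It gives the time, the measured TCP pose, the force and the opening at its end, in the units of the state.
- status.observe(): the state, without advancing time (a new reading comes with each control period).
- read_camera(name): name is "side" or "top" or "wrist"; returns (picture, depth): 400x640x3 uint8, red, green, blue; 400x640 float32, m along the optical axis (not along the pixel's ray), 0 where there is no reading.
- get_calibration(name): a dict with "fx", "fy", "cx", "cy" (pixels), "xyz" and "rotation" of the camera in the world; the wrist camera has in their place "mount" (4x4, takes a point from camera to tool coordinates, whose origin is the TCP and whose axes are the tool frame's). Camera axes: x right, y down, z forward; pixel columns grow to the right and rows downward; lengths in m; the calibration is good to about 2 mm. A picture is of the moment at which its call begins: read the wrist's pose just before it. get_calibration takes no time and is no camera call.
- robot.hand_in(): hands the job in, once; it reports no verdict.
The state is a dict: "time": time; "qpos": joint angles; "qvel": joint speeds; "joint_efforts": joint torques, N m; "tool_pos": TCP position; "tool_rot": TCP orientation; "contact_force": force on the tool from outside, world axes, zero at the start; "torque": the same for the moment, N m; "opening": finger opening in m.
Only numpy, scipy, OpenCV 4.12 (cv2) and the standard library are available. Lean on these libraries where they do the work, as an engineer would, in place of code of your own. Each camera call takes 0.05 s, during which the arm holds its last target.

## Working session

There is one attempt and no reset: what is moved stays moved. The work goes in short steps, Python scripts to look and compute and a shell command to move; the robot and the scene stay as the last step left them, time stands still between calls to the robot, and variables do not carry over. Pictures are saved under pics/ and viewed, and the job is handed in when it is done.

```bash
ls; mkdir -p pics
python3 - <<'E'
from cell import status, read_camera, get_calibration, robot
import cv2,numpy as np
s=status.observe();print(s, robot.tcp_to_tips)
for n in ["side","top","wrist"]:
    p,d=read_camera(n);cv2.imwrite(f"pics/{n}0.png",p[:,:,::-1]);np.save(f"pics/{n}0.npy",d);print(n,get_calibration(n))
E
```

```text
pics
{'time': 0.0, 'qpos': array([-1.28694853e+00,  3.42755281e-01,  1.52503493e+00, -1.16599855e-05,
        1.27545795e+00, -1.46009684e-01]), 'qvel': array([-0.00123059,  0.00036997,  0.0002466 , -0.00017122, -0.00056552,
       -0.00043239]), 'joint_efforts': array([-1.36007937e-03, -4.31237805e+01, -2.44222873e+01,  7.17601064e-02,
        5.56907896e-02, -1.27827093e-04]), 'tool_pos': array([ 0.21868643, -0.47683739,  0.24302183]), 'tool_rot': array([-1.5705665 ,  0.00163952, -1.14093525]), 'contact_force': array([-0.37055573,  0.35875155, -0.61878839]), 'torque': array([0.04226641, 0.02449454, 0.04591634]), 'opening': 0.0915537300858917} 0.017
side {'fx': 410.0459831756787, 'fy': 410.0459831756787, 'cx': 320.182976656082, 'cy': 197.67665299721207, 'xyz': array([0.33661998, 0.89686898, 1.236279  ]), 'rotation': array([-2.46668801, -0.01826476, -2.89460577])}
top {'fx': 373.2444479069507, 'fy': 373.2444479069507, 'cx': 319.84965969914776, 'cy': 207.62416363248101, 'xyz': array([0.2638004 , 0.01261881, 1.46575384]), 'rotation': array([-2.95704346e+00,  2.75032249e-03, -1.57454989e+00])}
wrist {'fx': 338.2914644701531, 'fy': 338.2914644701531, 'cx': 319.36013974683794, 'cy': 194.1051285125551, 'mount': array([[ 9.99999858e-01, -5.27300348e-04,  7.52291608e-05,
        -2.06115476e-04],
       [-2.33199683e-04, -3.06447651e-01,  9.51887484e-01,
        -1.41151112e-01],
       [-4.78876802e-04, -9.51887367e-01, -3.06447731e-01,
         8.26183739e-02],
       [ 0.00000000e+00,  0.00000000e+00,  0.00000000e+00,
         1.00000000e+00]])}
```

View pictures.

View pics/side0.png

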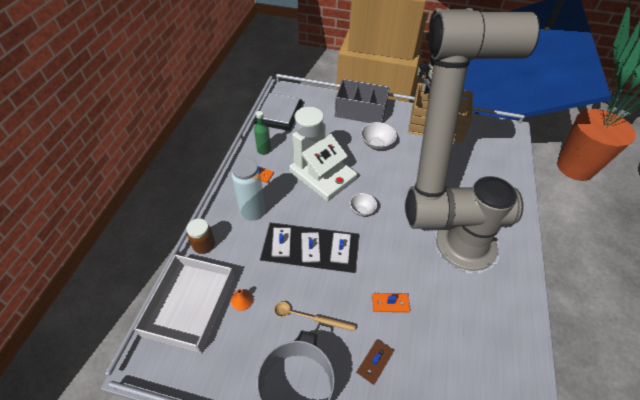

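View pics/top0.png

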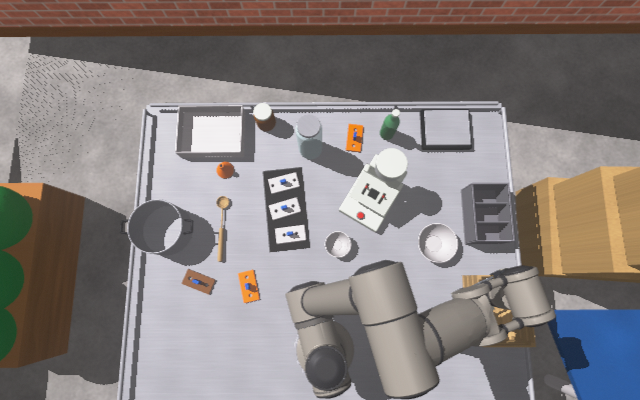

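View pics/wrist0.png

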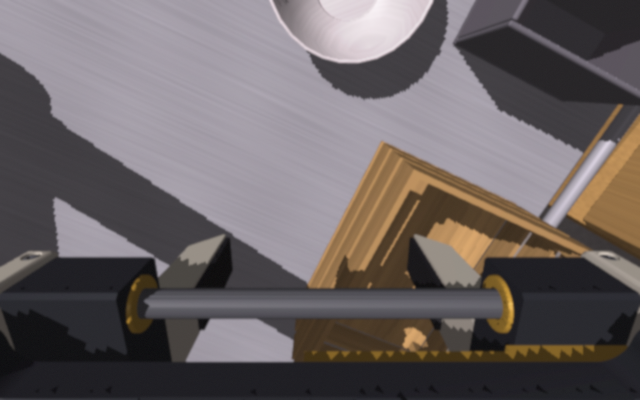

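Side and top show three plates on the mat (top ≈(285,183), (285,208), (290,233)) and the feeder near (375,195). Enlarging.

```bash
cat > h.py <<'E'
from cell import status, read_camera, get_calibration, robot
import cv2,numpy as np
from scipy.spatial.transform import Rotation as R
def cam(n,s=None):
    c=get_calibration(n);K=(c['fx'],c['fy'],c['cx'],c['cy'])
    if n=='wrist':
        T=np.eye(4);T[:3,:3]=R.from_euler('xyz',s['tool_rot']).as_matrix();T[:3,3]=s['tool_pos'];return K,T@c['mount']
    T=np.eye(4);T[:3,:3]=R.from_euler('xyz',c['rotation']).as_matrix();T[:3,3]=c['xyz'];return K,T
def px2w(K,T,u,v,d):
    return (T@np.array([(u-K[2])/K[0]*d,(v-K[3])/K[1]*d,d,1]))[:3]
def ray_z(K,T,u,v,z):
    r=T[:3,:3]@np.array([(u-K[2])/K[0],(v-K[3])/K[1],1]);t=(z-T[2,3])/r[2];return T[:3,3]+r*t
def crop(src,out,x0,y0,w,h,k):
    im=cv2.imread(src)[y0:y0+h,x0:x0+w];cv2.imwrite(out,cv2.resize(im,None,fx=k,fy=k,interpolation=cv2.INTER_CUBIC))
def w2px(K,T,p):
    q=np.linalg.inv(T)@np.append(p,1);return K[0]*q[0]/q[2]+K[2],K[1]*q[1]/q[2]+K[3]
E
python3 - <<'E'
from h import *
crop('pics/top0.png','pics/top0a.png',255,145,160,110,5)
crop('pics/side0.png','pics/side0a.png',255,130,110,145,4)
K,T=cam('top');d=np.load('pics/top0.npy')
for u,v in [(285,183),(285,208),(290,233),(374,195),(345,245)]:print(u,v,px2w(K,T,u,v,d[v,u]))
E
```

```text
285 183 [0.63663489 0.15518762 0.01070515]
285 208 [0.53048038 0.15172062 0.03234667]
290 233 [0.43144903 0.13052656 0.03939588]
374 195 [ 0.55868221 -0.18268937  0.13300773]
345 245 [ 0.38657051 -0.08138413  0.01610361]
```

View pics/top0a.png

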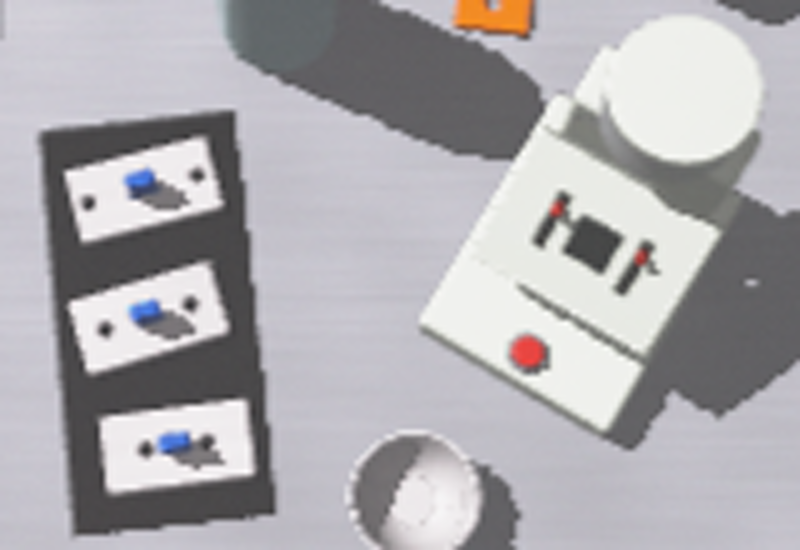

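View pics/side0a.png

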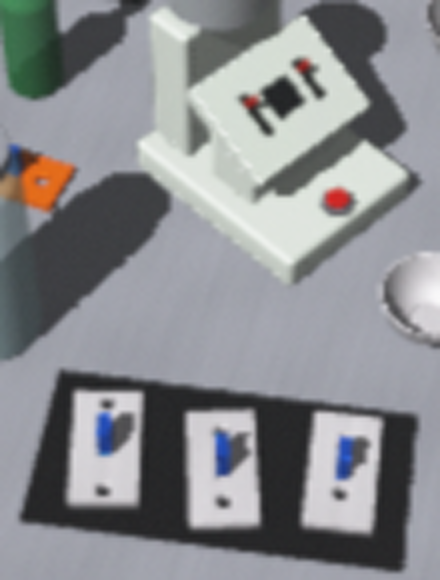

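Run:
```python
from h import *
K,T=cam('top')
f=lambda u,v:(255+u/5-.4,145+v/5-.4)
a=ray_z(K,T,*f(105,329),.011);b=ray_z(K,T,*f(190,303),.011)
print('holes',a,b,np.linalg.norm(a-b),(a+b)/2,np.degrees(np.arctan2(*(b-a)[[1,0]])))
c=[ray_z(K,T,*f(*p),.011) for p in [(68,300),(210,263),(228,329),(88,375)]]
print('corner ctr',np.mean(c,0),np.degrees(np.arctan2(*(c[1]-c[0])[[1,0]])),np.degrees(np.arctan2(*(c[2]-c[3])[[1,0]])), np.linalg.norm(c[1]-c[0]))
# feeder base corners front edge z=.04
p=ray_z(K,T,*f(422,325),.04);q=ray_z(K,T,*f(608,435),.04);print('front',p,q,np.linalg.norm(p-q),np.degrees(np.arctan2(*(p-q)[[1,0]])))
# pin tops
P=[ray_z(K,T,*f(*x),.130+.016*.866) for x in [(556,210),(641,257)]]
print('pins',P,np.linalg.norm(P[0]-P[1]),np.degrees(np.arctan2(*(P[0]-P[1])[[1,0]])))
# deck plane fit
d=np.load('pics/top0.npy');pts=[]
for v in range(145,255):
  for u in range(340,405):
    x,y=(u-255)*5,(v-145)*5
    if cv2.pointPolygonTest(np.array([(500,270),(555,160),(690,230),(640,330)]).astype(np.float32),(float(x),float(y)),False)>0: pts.append(px2w(K,T,u,v,d[v,u]))
pts=np.array(pts)
for i in range(4):
  A=np.c_[pts[:,:2],np.ones(len(pts))];s=np.linalg.lstsq(A,pts[:,2],rcond=None)[0];r=pts[:,2]-A@s;pts=pts[abs(r)<max(.003,2*r.std())]
print('plane',s,len(pts),np.degrees(np.arctan(np.hypot(*s[:2]))),np.degrees(np.arctan2(s[1],s[0])))
```

```text
holes [0.52494183 0.19090333 0.011     ] [0.54563137 0.12375954 0.011     ] 0.07025912935811342 [0.5352866  0.15733144 0.011     ] -72.8739508429494
corner ctr [0.53479899 0.15648982 0.011     ] -75.28579767936259 -71.72920668634855 0.11642490257740011
front [ 0.5218456  -0.05876132  0.04      ] [ 0.43542733 -0.20039295  0.04      ] 0.16591454131274946 58.61003435456706
pins [array([ 0.58770882, -0.15221562,  0.143856  ]), array([ 0.55243519, -0.21284903,  0.143856  ])] 0.07014727339958726 59.81118944272876
plane [ 0.49816351 -0.29097688 -0.2043468 ] 629 29.981423067654728 -30.28916434746525
```

```bash
python3 - <<'E'
from h import *
K,T=cam('top');d=np.load('pics/top0.npy')
for u,v in [(305,122),(308,125),(312,130),(298,125),(318,128)]:print(u,v,px2w(K,T,u,v,d[v,u]),ray_z(K,T,u,v,.24))
E
python3 -m creep '[{"dx":-0.444,"dz":0.552,"ry":0.133},{"dx":-0.444,"dz":0.552,"ry":0.133},{"dx":-0.444,"dz":0.552,"ry":0.133},{"dx":-0.444,"dz":0.552,"ry":0.133},{"dx":-0.444,"dz":0.552,"ry":0.133},{"dx":-0.444,"dz":0.552,"ry":0.133},{"dx":-0.444,"dz":0.552,"ry":0.133},{"dx":-0.444,"dz":0.552,"ry":0.133},{"dx":-0.444,"dz":0.552,"ry":0.133},{"dx":-0.444,"dz":0.552,"ry":0.133},{"dx":-0.444,"dz":0.552,"ry":0.133},{"dx":-0.444,"dz":0.552,"ry":0.133},{"dx":-0.444,"dz":0.552,"ry":0.133},{"dx":-0.444,"dz":0.552,"ry":0.133},{"dx":-0.444,"dz":0.552,"ry":0.133},{"dx":-0.444,"dz":0.552,"ry":0.133},{"dx":-0.444,"dz":0.552,"ry":0.133},{"dx":-0.444,"dz":0.552,"ry":0.133}]'
```

```text
305 122 [0.79573458 0.06570897 0.24266858] [0.79689517 0.0658248  0.24      ]
308 125 [0.78587685 0.05534079 0.23965815] [0.78573128 0.05532888 0.24      ]
312 130 [0.76722501 0.04138597 0.23998877] [0.76722038 0.0413857  0.24      ]
298 125 [0.78587555 0.0901817  0.24006427] [0.78590292 0.09018577 0.24      ]
318 128 [0.77479528 0.02051377 0.23925157] [0.77448347 0.02050895 0.24      ]invalid input at $[0]: expected keys dx, dy, dz, rx, ry, rz, gripper
```

```bash
python3 -m creep '[{"dx":-0.444,"dy":0,"dz":0.552,"rx":0,"ry":0.133,"rz":0,"gripper":1},{"dx":-0.444,"dy":0,"dz":0.552,"rx":0,"ry":0.133,"rz":0,"gripper":1},{"dx":-0.444,"dy":0,"dz":0.552,"rx":0,"ry":0.133,"rz":0,"gripper":1},{"dx":-0.444,"dy":0,"dz":0.552,"rx":0,"ry":0.133,"rz":0,"gripper":1},{"dx":-0.444,"dy":0,"dz":0.552,"rx":0,"ry":0.133,"rz":0,"gripper":1},{"dx":-0.444,"dy":0,"dz":0.552,"rx":0,"ry":0.133,"rz":0,"gripper":1},{"dx":-0.444,"dy":0,"dz":0.552,"rx":0,"ry":0.133,"rz":0,"gripper":1},{"dx":-0.444,"dy":0,"dz":0.552,"rx":0,"ry":0.133,"rz":0,"gripper":1},{"dx":-0.444,"dy":0,"dz":0.552,"rx":0,"ry":0.133,"rz":0,"gripper":1},{"dx":-0.444,"dy":0,"dz":0.552,"rx":0,"ry":0.133,"rz":0,"gripper":1},{"dx":-0.444,"dy":0,"dz":0.552,"rx":0,"ry":0.133,"rz":0,"gripper":1},{"dx":-0.444,"dy":0,"dz":0.552,"rx":0,"ry":0.133,"rz":0,"gripper":1},{"dx":-0.444,"dy":0,"dz":0.552,"rx":0,"ry":0.133,"rz":0,"gripper":1},{"dx":-0.444,"dy":0,"dz":0.552,"rx":0,"ry":0.133,"rz":0,"gripper":1},{"dx":-0.444,"dy":0,"dz":0.552,"rx":0,"ry":0.133,"rz":0,"gripper":1},{"dx":-0.444,"dy":0.04,"dz":0.552,"rx":0,"ry":0.133,"rz":0,"gripper":1},{"dx":-0.444,"dy":0.07,"dz":0.552,"rx":0,"ry":0.133,"rz":0,"gripper":1},{"dx":-0.444,"dy":0.07,"dz":0.552,"rx":0,"ry":0.133,"rz":0,"gripper":1}]'
python3 - <<'E'
from h import *
s=status.observe();p,d=read_camera('wrist');cv2.imwrite('pics/w1.png',p[:,:,::-1]);np.save('pics/w1.npy',d)
import pickle;pickle.dump(s,open('pics/w1.pkl','wb'));print(s['qpos'])
E
```

```text
time: 2.4
tool_pos: [0.5342, 0.1553, 0.1721]
tool_rot: [-1.575, 0.001, -1.275]
contact_force: [-0.6, 0.7, 0.0]
opening: 0.0919
[ 1.45168174e-01  4.66398058e-01  1.53862814e+00 -1.92432787e-04
  1.14121653e+00  1.42059859e+00]
```

View pics/w1.png

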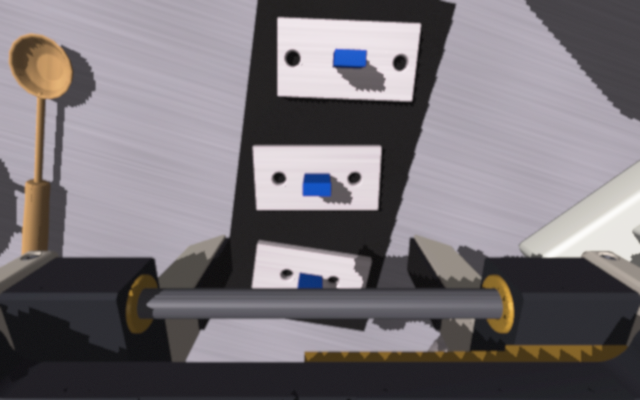

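Run:
```python
from h import *
import pickle
s=pickle.load(open('pics/w1.pkl','rb'));K,T=cam('wrist',s);d=np.load('pics/w1.npy')
crop('pics/w1.png','pics/w1a.png',240,135,160,90,5)
print(px2w(K,T,265,200,d[200,265]))
```

```text
[0.49902314 0.19827619 0.01149211]
```

View pics/w1a.png

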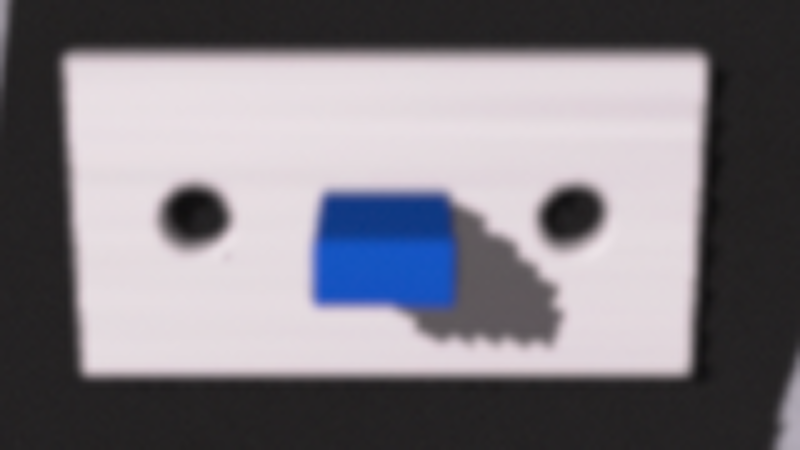

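Run:
```python
from h import *
import pickle
s=pickle.load(open('pics/w1.pkl','rb'));K,T=cam('wrist',s)
f=lambda u,v:(240+u/5-.4,135+v/5-.4)
a=ray_z(K,T,*f(195,216),.011);b=ray_z(K,T,*f(571,216),.011)
print(a,b,np.linalg.norm(a-b),(a+b)/2,np.arctan2(*(b-a)[[1,0]]))
c=[ray_z(K,T,*f(*p),.011) for p in [(64,53),(708,53),(692,376),(82,376)]];m=np.mean(c,0)
print(m,np.linalg.norm(c[1]-c[0]),np.linalg.norm(c[2]-c[1]),ray_z(K,T,*f(386,271),.045))
Rm=R.from_euler('xyz',s['tool_rot']).as_matrix()
t=np.array([*((a+b)/2)[:2],.040]);print('shift tool',Rm.T@(t-s['tool_pos']),s['tool_rot'])
```

```text
[0.52357792 0.1915543  0.011     ] [0.54378482 0.12505913 0.011     ] 0.06949767800426404 [0.53368137 0.15830671 0.011     ] -1.275778956365838
[0.53323476 0.15749482 0.011     ] 0.11545146642384534 0.06186038582914329 [0.53381032 0.15750395 0.045     ]
shift tool [-0.00299807  0.13206851  0.00101096] [-1.57542018e+00  5.23197236e-04 -1.27535107e+00]
```

```bash
python3 -m creep '[{"dx":-0.002,"dy":0.06,"dz":0.0005,"rx":0,"ry":0,"rz":0,"gripper":1},{"dx":-0.002,"dy":0.1,"dz":0.0005,"rx":0,"ry":0,"rz":0,"gripper":1},{"dx":-0.002,"dy":0.12,"dz":0.0005,"rx":0,"ry":0,"rz":0,"gripper":1},{"dx":-0.002,"dy":0.132,"dz":0.0005,"rx":0,"ry":0,"rz":0,"gripper":1},{"dx":-0.002,"dy":0.132,"dz":0.0005,"rx":0,"ry":0,"rz":0,"gripper":1}]'
python3 -m creep '[{"dx":0,"dy":0,"dz":0,"rx":0,"ry":0,"rz":0,"gripper":0},{"dx":0,"dy":0,"dz":0,"rx":0,"ry":0,"rz":0,"gripper":0},{"dx":0,"dy":0,"dz":0,"rx":0,"ry":0,"rz":0,"gripper":0},{"dx":0,"dy":0,"dz":0,"rx":0,"ry":0,"rz":0,"gripper":0},{"dx":0,"dy":0,"dz":0,"rx":0,"ry":0,"rz":0,"gripper":0},{"dx":0,"dy":0,"dz":0,"rx":0,"ry":0,"rz":0,"gripper":0},{"dx":0,"dy":0,"dz":0,"rx":0,"ry":0,"rz":0,"gripper":0},{"dx":0,"dy":0,"dz":0,"rx":0,"ry":0,"rz":0,"gripper":0}]' 35
```

```text
time: 3.08
tool_pos: [0.536, 0.1583, 0.0424]
tool_rot: [-1.57, -0.0, -1.274]
contact_force: [-0.4, 1.1, -0.0]
opening: 0.0917
time: 4.08
tool_pos: [0.5355, 0.1584, 0.0416]
tool_rot: [-1.571, -0.0, -1.274]
contact_force: [-0.1, 1.0, 0.2]
opening: 0.024
```

```bash
python3 -m creep '[{"dx":0,"dy":-0.03,"dz":0,"rx":0,"ry":0,"rz":0,"gripper":0},{"dx":0,"dy":-0.09,"dz":0,"rx":0,"ry":0,"rz":0,"gripper":0},{"dx":0,"dy":-0.15,"dz":0,"rx":0,"ry":0,"rz":0,"gripper":0},{"dx":0,"dy":-0.2,"dz":0,"rx":0,"ry":0,"rz":0,"gripper":0},{"dx":0,"dy":-0.2,"dz":0,"rx":0,"ry":0,"rz":0,"gripper":0}]'
cat > tgt.py <<'E'
from h import *
yaw=np.radians(-30.2);th=np.radians(30)
f=np.array([np.cos(yaw),np.sin(yaw),0]);ux=f*np.cos(th)+np.array([0,0,np.sin(th)]);n=-f*np.sin(th)+np.array([0,0,np.cos(th)]);uy=np.cross(n,ux)
Rt=np.c_[-uy,-n,ux]  # tool x,y,z
def shift(b,h,off=(0,0)):
    s=status.observe();Rm=R.from_euler('xyz',s['tool_rot']).as_matrix()
    t=b+n*(h+.0386)
    print('target',t,R.from_matrix(Rt).as_euler('xyz'),'det',np.linalg.det(Rt))
    print('shift',Rm.T@(t-s['tool_pos']),'rotvec',R.from_matrix(Rm.T@Rt).as_rotvec())
E
python3 - <<'E'
from tgt import *
K,T=cam('top')
# two tips; solve ray point q s.t. q-.016n on plane
for uv in [(556,210),(641,257),(598.5,233.5)]:
    u,v=255+uv[0]/5-.4,145+uv[1]/5-.4
    z=.15
    for i in range(30):
        q=ray_z(K,T,u,v,z);b=q-.016*n;z+=.7*((.4982*b[0]-.2910*b[1]-.2043)-b[2])
    print(q,b)
shift(b,.08)
E
```

```text
time: 4.7
tool_pos: [0.5372, 0.1588, 0.246]
tool_rot: [-1.562, -0.001, -1.274]
contact_force: [0.0, 0.7, -2.7]
opening: 0.0237
[ 0.58614191 -0.15141823  0.1502507 ] [ 0.59305611 -0.15544239  0.13639429]
[ 0.5510256  -0.21174792  0.15031169] [ 0.55793979 -0.21577208  0.13645528]
[ 0.56854062 -0.18165717  0.15028127] [ 0.57545482 -0.18568133  0.13642486]
target [ 0.52420333 -0.15585225  0.23913547] [-1.04719755  0.         -2.09788576] det 1.0000000000000002
shift [ 0.29704183  0.00636263 -0.10457207] rotvec [ 0.48463993  0.80371449 -0.21780883]
```

```bash
python3 -m creep '[{"dx":0.05,"dy":0,"dz":-0.015,"rx":0.06,"ry":0.1,"rz":-0.027,"gripper":0},{"dx":0.1,"dy":0.002,"dz":-0.035,"rx":0.12,"ry":0.2,"rz":-0.054,"gripper":0},{"dx":0.15,"dy":0.003,"dz":-0.052,"rx":0.18,"ry":0.3,"rz":-0.082,"gripper":0},{"dx":0.2,"dy":0.004,"dz":-0.07,"rx":0.27,"ry":0.45,"rz":-0.122,"gripper":0},{"dx":0.25,"dy":0.005,"dz":-0.088,"rx":0.36,"ry":0.6,"rz":-0.163,"gripper":0},{"dx":0.28,"dy":0.006,"dz":-0.098,"rx":0.44,"ry":0.73,"rz":-0.198,"gripper":0},{"dx":0.297,"dy":0.006,"dz":-0.105,"rx":0.485,"ry":0.804,"rz":-0.218,"gripper":0},{"dx":0.297,"dy":0.006,"dz":-0.105,"rx":0.485,"ry":0.804,"rz":-0.218,"gripper":0},{"dx":0.297,"dy":0.006,"dz":-0.105,"rx":0.485,"ry":0.804,"rz":-0.218,"gripper":0},{"dx":0.297,"dy":0.006,"dz":-0.105,"rx":0.485,"ry":0.804,"rz":-0.218,"gripper":0},{"dx":0.297,"dy":0.006,"dz":-0.105,"rx":0.485,"ry":0.804,"rz":-0.218,"gripper":0}]'
python3 - <<'E'
from tgt import *
import pickle
for nme in ['wrist','side','top']:
    s=status.observe();p,d=read_camera(nme);cv2.imwrite(f'pics/{nme}2.png',p[:,:,::-1]);np.save(f'pics/{nme}2.npy',d)
    if nme=='wrist': pickle.dump(s,open('pics/w2.pkl','wb'))
b=np.array([.57545,-.18568,.13642]);shift(b,.08);print(s['qpos'])
crop('pics/side2.png','pics/side2a.png',260,70,130,140,4)
crop('pics/top2.png','pics/top2a.png',310,140,120,110,5)
E
```

```text
time: 6.08
tool_pos: [0.5222, -0.1558, 0.2357]
tool_rot: [-1.054, -0.006, -2.097]
contact_force: [0.2, -0.4, -1.5]
opening: 0.0239
target [ 0.5241985  -0.15585092  0.23913061] [-1.04719755  0.         -2.09788576] det 1.0000000000000002
shift [-0.0012397  -0.00206332  0.00320648] rotvec [0.0064348  0.00293814 0.00469068]
[-0.39109253  0.16902668  1.90698052 -0.13582948  0.55711772  1.80156173]
```

View pics/wrist2.png

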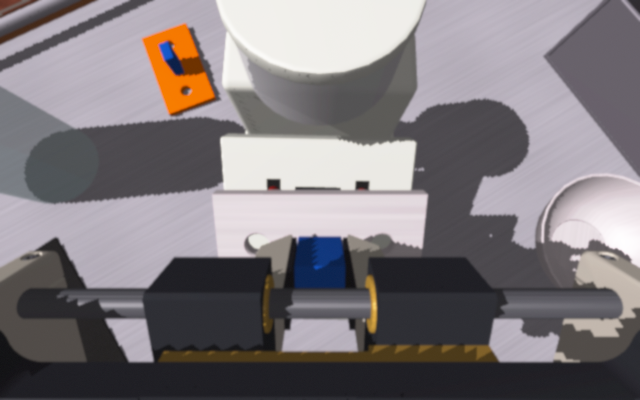

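View pics/side2a.png

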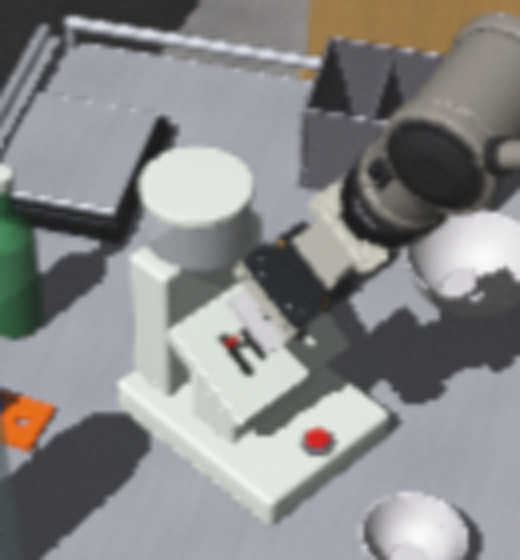

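View pics/top2a.png

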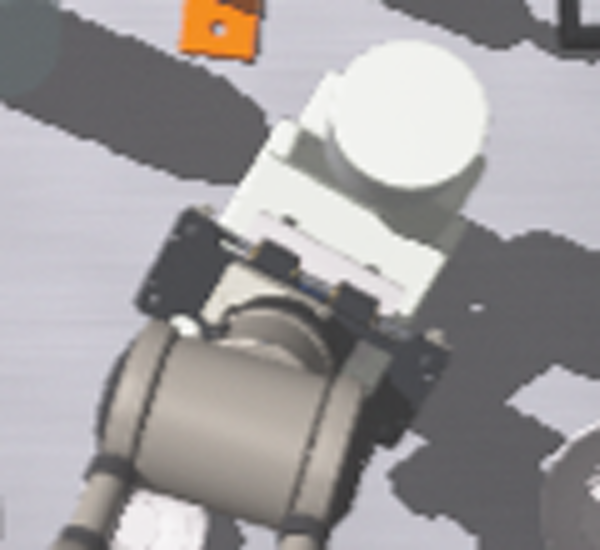

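```bash
python3 -m creep '[{"dx":-0.001,"dy":-0.002,"dz":-0.02,"rx":0.006,"ry":0.003,"rz":0.005,"gripper":0},{"dx":-0.001,"dy":-0.002,"dz":-0.04,"rx":0.006,"ry":0.003,"rz":0.005,"gripper":0},{"dx":-0.001,"dy":-0.002,"dz":-0.04,"rx":0.006,"ry":0.003,"rz":0.005,"gripper":0},{"dx":-0.001,"dy":-0.002,"dz":-0.04,"rx":0.006,"ry":0.003,"rz":0.005,"gripper":0},{"dx":-0.001,"dy":-0.002,"dz":-0.04,"rx":0.006,"ry":0.003,"rz":0.005,"gripper":0}]'
python3 - <<'E'
from tgt import *
import pickle
s=status.observe();p,d=read_camera('wrist');cv2.imwrite(f'pics/w3.png',p[:,:,::-1]);np.save(f'pics/w3.npy',d)
pickle.dump(s,open('pics/w3.pkl','wb'))
b=np.array([.57545,-.18568,.13642]);shift(b,.08)
crop('pics/w3.png','pics/w3a.png',200,130,240,150,3)
E
```

```text
time: 6.85
tool_pos: [0.4923, -0.138, 0.2183]
tool_rot: [-1.046, 0.001, -2.099]
contact_force: [-0.5, -0.8, -1.1]
opening: 0.0237
target [ 0.5241985  -0.15585092  0.23913061] [-1.04719755  0.         -2.09788576] det 1.0000000000000002
shift [-0.00063749  0.00023129  0.04229934] rotvec [-6.04010436e-04 -7.78659797e-04 -8.67188713e-05]
```

View pics/w3a.png

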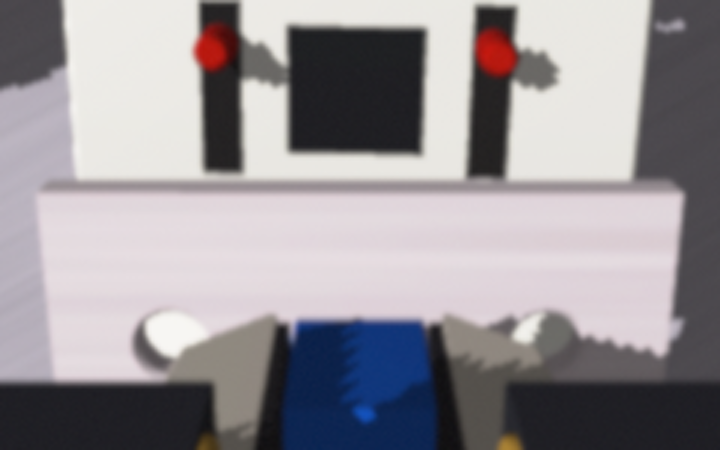

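Run:
```python
from h import *
crop('pics/w3.png','pics/w3b.png',250,125,130,50,6)
crop('pics/w3.png','pics/w3c.png',205,180,230,60,3)
im=cv2.imread('pics/w3c.png');im=cv2.resize(im,(690,180));a=cv2.imread('pics/w3b.png')
o=np.zeros((a.shape[0]+190,780,3),np.uint8);o[:a.shape[0]]=a;o[a.shape[0]+10:,:690]=im;cv2.imwrite('pics/w3d.png',o)
```

```text
(no output)
```

View pics/w3d.png

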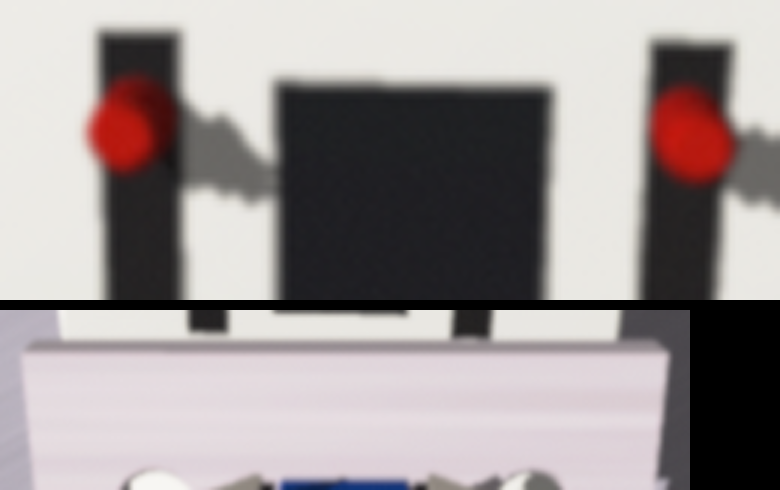

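```bash
cat > an.py <<'E'
from tgt import *
def fit(K,M,d,poly):
    m=np.zeros(d.shape,np.uint8);cv2.fillPoly(m,[np.array(poly,np.int32)],1)
    v,u=np.nonzero((m>0)&(d>0));z=d[v,u]
    P=np.c_[(u-K[2])/K[0]*z,(v-K[3])/K[1]*z,z]@M[:3,:3].T+M[:3,3]
    for i in range(4):
        c=P.mean(0);n_=np.linalg.svd(P-c,full_matrices=False)[2][2];r=(P-c)@n_;P=P[abs(r)<max(.001,2.5*r.std())]
    if n_[1]>0:n_=-n_
    return c,n_,r.std()
def hit(K,M,u,v,c,nn):
    r=M[:3,:3]@np.array([(u-K[2])/K[0],(v-K[3])/K[1],1]);o=M[:3,3];return o+r*((c-o)@nn)/(r@nn)
E
python3 - <<'E'
from an import *
import pickle
s=pickle.load(open('pics/w3.pkl','rb'));d=np.load('pics/w3.npy')
c=get_calibration('wrist');K=(c['fx'],c['fy'],c['cx'],c['cy']);M=c['mount']
f=lambda u,v:(200+u/3,130+v/3)
dc,dn,sd=fit(K,M,d,[f(80,5),f(190,5),f(195,170),f(85,170)]+[])
dc2,dn2,sd2=fit(K,M,d,[f(525,20),f(640,20),f(628,170),f(520,170)])
dc3,dn3,sd3=fit(K,M,d,[f(255,90),f(280,20),f(285,165),f(250,170)])
print('deck L',dc,dn,sd);print('deck R',dc2,dn2,sd2)
v,u=[x for x in (0,0)],None
pc,pn,ps=fit(K,M,d,[f(50,205),f(670,205),f(660,300),f(60,300)]);print('plate',pc,pn,ps)
dn=(dn+dn2);dn/=np.linalg.norm(dn);dc=(dc+dc2)/2
tip=dc+.016*dn
t=[hit(K,M,250+a/6-.42,125+b/6-.42,tip,dn) for a,b in [(122,136),(697,147)]];print('tips',t,np.linalg.norm(t[0]-t[1]),np.degrees(np.arctan2(*(t[1]-t[0])[[2,0]])))
e=[hit(K,M,*f(a,b),pc,pn) for a,b in [(38,193),(684,190)]];print('edge',e,np.linalg.norm(e[0]-e[1]),np.degrees(np.arctan2(*(e[1]-e[0])[[2,0]])))
h=[hit(K,M,*f(a,b),pc,pn) for a,b in [(134,342),(578,337)]];print('hole outer',h)
k=[hit(K,M,*f(a,b),dc,dn) for a,b in [(202,4),(514,8)]];print('slots',k,np.degrees(np.arctan2(*(k[1]-k[0])[[2,0]])))
E
```

```text
deck L [-0.05699883  0.11834886  0.02837298] [-1.09310546e-02 -9.99940198e-01  3.34547008e-04] 0.0006362854081505197
deck R [0.05752624 0.11702484 0.02680541] [-0.00916996 -0.99995669 -0.00158864] 0.0006428260681673691
plate [0.000682   0.0301463  0.01638562] [-9.00667593e-04 -9.99992077e-01 -3.87752007e-03] 0.0005602246829789382
tips [array([-0.03518525,  0.10203439,  0.04025121]), array([0.03411575, 0.10133862, 0.03902871])] 0.06931527124638807 -1.010613808917738
edge [array([-0.0562993 ,  0.03015406,  0.02761966]), array([0.05832144, 0.03004867, 0.02817717])] 0.11462214278067234 0.27868317266898157
hole outer [array([-0.04125558,  0.03025382, -0.00160038]), array([ 0.04145126,  0.03017535, -0.00057458])]
slots [array([-0.03894322,  0.11806711,  0.04960943]), array([0.04004614, 0.11727376, 0.04869821])] -0.6609338799455833
```

```bash
python3 -m creep '[{"dx":-0.0015,"dy":0,"dz":0.03,"rx":0,"ry":0.017,"rz":-0.01,"gripper":0},{"dx":-0.0015,"dy":0,"dz":0.0414,"rx":0,"ry":0.017,"rz":-0.01,"gripper":0},{"dx":-0.0015,"dy":0.025,"dz":0.0414,"rx":0,"ry":0.017,"rz":-0.01,"gripper":0},{"dx":-0.0015,"dy":0.045,"dz":0.0414,"rx":0,"ry":0.017,"rz":-0.01,"gripper":0},{"dx":-0.0015,"dy":0.0547,"dz":0.0414,"rx":0,"ry":0.017,"rz":-0.01,"gripper":0},{"dx":-0.0015,"dy":0.0547,"dz":0.0414,"rx":0,"ry":0.017,"rz":-0.01,"gripper":0},{"dx":-0.0015,"dy":0.0547,"dz":0.0414,"rx":0,"ry":0.017,"rz":-0.01,"gripper":0}]'
cat > err.py <<'E'
# error of tool vs aligned pose at height h, in aligned tool axes (shift needed)
from an import *
import pickle
def err(h,adj=(0,0,0)):
    s0=pickle.load(open('pics/w3.pkl','rb'));R0=R.from_euler('xyz',s0['tool_rot']);
    t=np.array([-.0003,.1177,.0396])+h*np.array([-.01,-1,-.0006])-np.array([.0009,.038,-.0018])
    tw=R0.apply(t)+s0['tool_pos'];Rw=R0*R.from_rotvec([0,.017,-.01])
    s=status.observe();Rm=R.from_euler('xyz',s['tool_rot'])
    print('shift mm',Rm.inv().apply(tw-s['tool_pos'])*1e3+np.array(adj),'rot mrad',(Rm.inv()*Rw).as_rotvec()*1e3,'F tool',Rm.inv().apply(s['contact_force']),'tau',Rm.inv().apply(s['torque']))
E
python3 - <<'E'
from err import *
err(.025)
s=status.observe();p,d=read_camera('wrist');cv2.imwrite(f'pics/w4.png',p[:,:,::-1]);np.save(f'pics/w4.npy',d)
pickle.dump(s,open('pics/w4.pkl','wb'))
crop('pics/w4.png','pics/w4a.png',200,130,240,150,3)
err(.025)
E
```

```text
time: 7.78
tool_pos: [0.5469, -0.168, 0.1916]
tool_rot: [-1.047, 0.0, -2.118]
contact_force: [0.7, 0.4, -0.9]
opening: 0.0233
shift mm [0.05808088 0.39843199 0.83965386] rot mrad [ 0.48052087  0.2432231  -0.04632545] F tool [-0.66971479  0.94784086 -0.12977481] tau [-0.46738191  0.03274066  0.06103698]
shift mm [0.08751789 0.49273999 0.75631285] rot mrad [ 0.20595014  0.31375204 -0.10228783] F tool [-0.03198336  0.59983397 -0.09310065] tau [-0.48855043  0.03321492  0.09119098]
```

View pics/w4a.png

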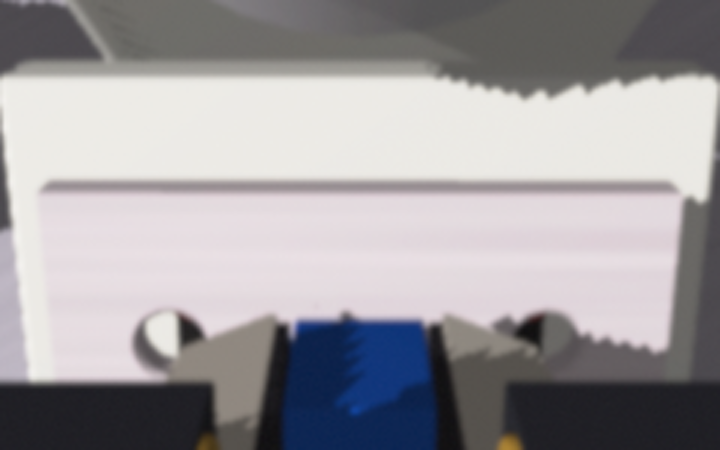

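Run:
```python
from h import *
a=cv2.imread('pics/w4.png')[225:260,235:280];b=cv2.imread('pics/w4.png')[225:260,355:400]
cv2.imwrite('pics/w4b.png',cv2.resize(np.hstack([a,b]),None,fx=8,fy=8,interpolation=cv2.INTER_CUBIC))
from err import *
s=pickle.load(open('pics/w4.pkl','rb'));c=get_calibration('wrist');K=(c['fx'],c['fy'],c['cx'],c['cy']);M=c['mount']
for sx in (-1,1):
  ctr=np.array([.0005+sx*.035,.0,-.0018])
  for y,r,nm in [(.030,6.5,'holetop'),(.038,6.5,'holebot'),(.047,3.5,'tip'),(.0495,5,'shoulder')]:
    q=w2px(K,M,ctr+[0,y,0]);e=w2px(K,M,ctr+[0,y,r*1e-3]);e2=w2px(K,M,ctr+[sx*r*1e-3,y,0])
    off=235 if sx<0 else 355-45
    print(nm,[((np.array(z)-[off,225]+.4)*8).round() for z in (q,e,e2)])
```

```text
holetop [array([177., 160.]), array([171.,  74.]), array([ 83., 160.])]
holebot [array([196., 110.]), array([191.,  28.]), array([106., 110.])]
tip [array([216.,  59.]), array([213.,  17.]), array([170.,  59.])]
shoulder [array([221.,  46.]), array([218., -15.]), array([156.,  46.])]
holetop [array([579., 159.]), array([584.,  74.]), array([672., 159.])]
holebot [array([559., 110.]), array([564.,  27.]), array([649., 110.])]
tip [array([539.,  59.]), array([541.,  16.]), array([585.,  59.])]
shoulder [array([534.,  45.]), array([537., -15.]), array([599.,  45.])]
```

View pics/w4b.png

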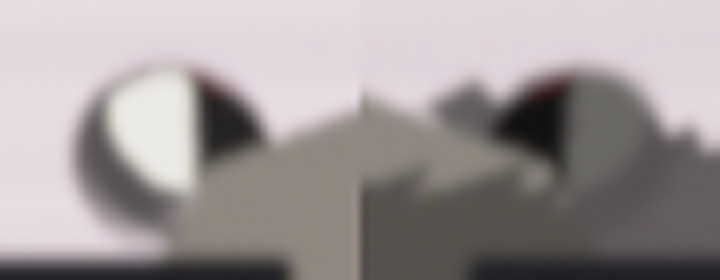

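```bash
python3 -m creep '[{"dx":0.0004,"dy":0.004,"dz":0.0006,"rx":0,"ry":0,"rz":0,"gripper":0},{"dx":0.0004,"dy":0.008,"dz":0.0006,"rx":0,"ry":0,"rz":0,"gripper":0},{"dx":0.0004,"dy":0.010,"dz":0.0006,"rx":0,"ry":0,"rz":0,"gripper":0},{"dx":0.0004,"dy":0.012,"dz":0.0006,"rx":0,"ry":0,"rz":0,"gripper":0},{"dx":0.0004,"dy":0.012,"dz":0.0006,"rx":0,"ry":0,"rz":0,"gripper":0}]'
python3 - <<'E'
from err import *
err(.013)
s=status.observe();p,d=read_camera('wrist');cv2.imwrite(f'pics/w5.png',p[:,:,::-1])
a=p[225:260,235:280,::-1];b=p[225:260,355:400,::-1]
cv2.imwrite('pics/w5b.png',cv2.resize(np.hstack([a,b]),None,fx=8,fy=8,interpolation=cv2.INTER_CUBIC))
err(.013)
E
```

```text
time: 8.45
tool_pos: [0.5522, -0.1718, 0.1807]
tool_rot: [-1.048, 0.0, -2.118]
contact_force: [-0.7, 0.4, -1.0]
opening: 0.0237
shift mm [-0.39258689 -0.30043436  0.73223694] rot mrad [1.64139886 0.2427099  0.15218572] F tool [-0.02203076  0.4848899  -1.23130412] tau [-0.48056037  0.01029706  0.05332917]
shift mm [-0.383062   -0.20497311  0.67442416] rot mrad [1.50208602 0.21575851 0.13346116] F tool [-0.05859964  1.14634548 -0.08577961] tau [-0.53989565  0.02267678  0.01662628]
```

View pics/w5b.png

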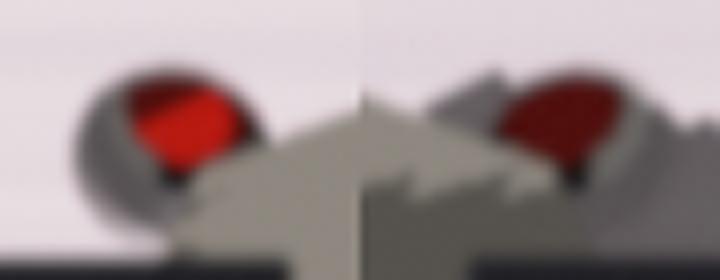

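```bash
python3 -m creep '[{"dx":0,"dy":0.002,"dz":0.0004,"rx":0.001,"ry":0,"rz":0,"gripper":0},{"dx":0,"dy":0.004,"dz":0.0004,"rx":0.001,"ry":0,"rz":0,"gripper":0},{"dx":0,"dy":0.006,"dz":0.0004,"rx":0.001,"ry":0,"rz":0,"gripper":0},{"dx":0,"dy":0.008,"dz":0.0004,"rx":0.001,"ry":0,"rz":0,"gripper":0},{"dx":0,"dy":0.008,"dz":0.0004,"rx":0.001,"ry":0,"rz":0,"gripper":0}]'
python3 - <<'E'
from err import *
err(.005)
E
```

```text
time: 9.12
tool_pos: [0.5559, -0.174, 0.1739]
tool_rot: [-1.047, 0.0, -2.118]
contact_force: [0.0, 0.8, -1.6]
opening: 0.0232
shift mm [-0.42490044 -0.31718283  0.37901963] rot mrad [0.69497979 0.21446275 0.1928728 ] F tool [-0.70736655  1.19020235 -1.13199646] tau [-0.43055997  0.04049108  0.05299611]
```

```bash
python3 -m creep '[{"dx":0,"dy":0.001,"dz":0,"rx":0,"ry":0,"rz":0,"gripper":0},{"dx":0,"dy":0.002,"dz":0,"rx":0,"ry":0,"rz":0,"gripper":0},{"dx":0,"dy":0.003,"dz":0,"rx":0,"ry":0,"rz":0,"gripper":0},{"dx":0,"dy":0.003,"dz":0,"rx":0,"ry":0,"rz":0,"gripper":0}]'
python3 - <<'E'
from err import *
err(0)
E
python3 -m creep '[{"dx":0,"dy":0.0005,"dz":0,"rx":0,"ry":0,"rz":0,"gripper":0},{"dx":0,"dy":0.001,"dz":0,"rx":0,"ry":0,"rz":0,"gripper":0},{"dx":0,"dy":0.001,"dz":0,"rx":0,"ry":0,"rz":0,"gripper":0}]'
python3 - <<'E'
from err import *
err(0)
E
```

```text
time: 9.62
tool_pos: [0.5572, -0.1748, 0.1715]
tool_rot: [-1.047, 0.0, -2.118]
contact_force: [0.1, 0.0, -1.7]
opening: 0.0235
shift mm [-0.4051528   1.80875371  0.25809717] rot mrad [0.38239827 0.17214195 0.13295614] F tool [-0.08916355  1.5006408  -0.73669479] tau [-0.56816253  0.00587234  0.08123852]
time: 10.0
tool_pos: [0.5576, -0.1751, 0.1707]
tool_rot: [-1.047, 0.0, -2.118]
contact_force: [-0.5, 0.5, -2.4]
opening: 0.0239
shift mm [-0.39716642  0.85452968  0.25146882] rot mrad [0.35461228 0.20320118 0.12708042] F tool [-0.18711722  1.7690901  -1.76420308] tau [-0.47984373  0.04533428  0.08900763]
```

```bash
python3 -m creep '[{"dx":0,"dy":0.0005,"dz":0,"rx":0,"ry":0,"rz":0,"gripper":0},{"dx":0,"dy":0.001,"dz":0,"rx":0,"ry":0,"rz":0,"gripper":0},{"dx":0,"dy":0.001,"dz":0,"rx":0,"ry":0,"rz":0,"gripper":0}]'
python3 - <<'E'
from err import *
err(0)
s=status.observe();p,d=read_camera('wrist');cv2.imwrite(f'pics/w6.png',p[:,:,::-1]);np.save('pics/w6.npy',d)
crop('pics/w6.png','pics/w6a.png',200,130,240,150,3)
p,d=read_camera('side');cv2.imwrite(f'pics/s6.png',p[:,:,::-1]);crop('pics/s6.png','pics/s6a.png',280,110,100,90,6)
E
```

```text
time: 10.38
tool_pos: [0.5579, -0.1753, 0.17]
tool_rot: [-1.047, 0.0, -2.118]
contact_force: [-2.6, 1.7, 1.4]
opening: 0.0237
shift mm [-0.39091479  0.08925749  0.24466349] rot mrad [0.24091627 0.27734294 0.13821858] F tool [-0.09903667 -2.80455499 -2.01845641] tau [-0.65544515  0.07191824 -0.04207185]
```

View pics/w6a.png

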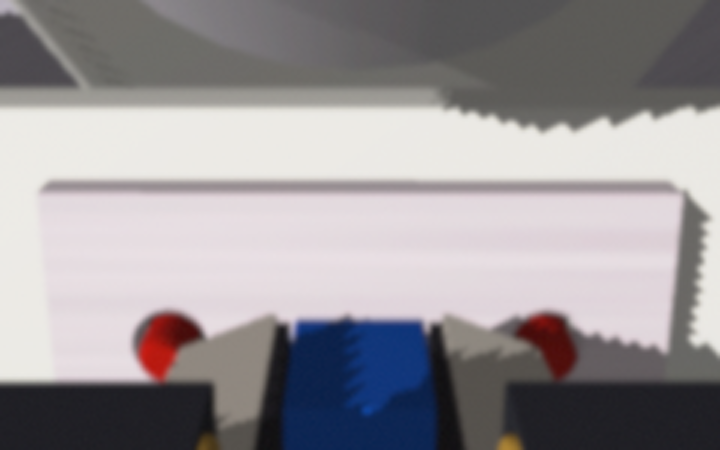

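View pics/s6a.png

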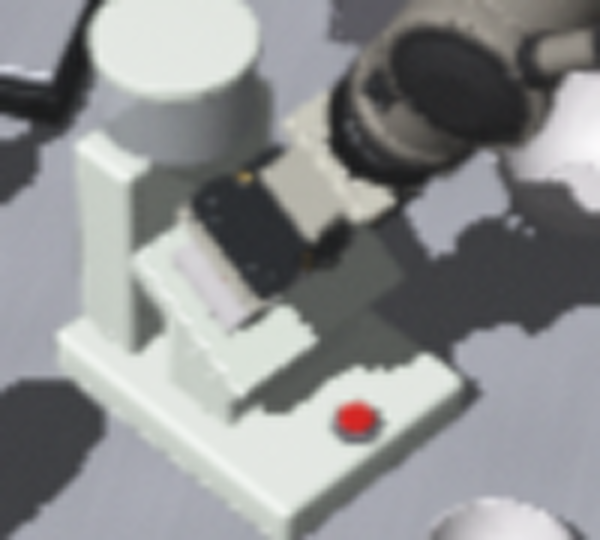

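```bash
python3 -m creep '[{"dx":0,"dy":0.0004,"dz":0,"rx":0,"ry":0,"rz":0,"gripper":0},{"dx":0,"dy":0.0008,"dz":0,"rx":0,"ry":0,"rz":0,"gripper":0},{"dx":0,"dy":0.0008,"dz":0,"rx":0,"ry":0,"rz":0,"gripper":0}]'
python3 - <<'E'
from err import *
err(0)
s=status.observe();d=np.load('pics/w6.npy')
c=get_calibration('wrist');K=(c['fx'],c['fy'],c['cx'],c['cy']);M=c['mount']
f=lambda u,v:(200+u/3,130+v/3)
pc,pn,ps=fit(K,M,d,[f(50,205),f(670,205),f(660,300),f(60,300)])
dc,dn,ds=fit(K,M,d,[f(40,115),f(400,115),f(400,170),f(40,170)])
print(pc,pn,dc,dn,'gap',(pc-dc)@dn)
E
```

```text
time: 10.85
tool_pos: [0.558, -0.1753, 0.17]
tool_rot: [-1.046, 0.0, -2.118]
contact_force: [-9.0, 4.3, 11.7]
opening: 0.024
shift mm [-0.36371695  0.05191751  0.21368478] rot mrad [-0.09225697  0.34182227  0.16846755] F tool [  1.05132369 -15.14056712  -2.70623149] tau [-1.0890713   0.04671918 -0.14872624]
[0.00078668 0.03014911 0.01638152] [-8.09252008e-04 -9.99993224e-01 -3.59136324e-03] [-0.02476669  0.03820426  0.03498329] [-0.00208761 -0.99998048  0.00588828] gap 0.007892113321815724
```

```bash
python3 -m creep '[{"dx":0,"dy":-0.0006,"dz":0,"rx":0,"ry":0,"rz":0,"gripper":0},{"dx":0,"dy":-0.0006,"dz":0,"rx":0,"ry":0,"rz":0,"gripper":0.4},{"dx":0,"dy":-0.0006,"dz":0,"rx":0,"ry":0,"rz":0,"gripper":0.4},{"dx":0,"dy":-0.0006,"dz":0,"rx":0,"ry":0,"rz":0,"gripper":0.4},{"dx":0,"dy":-0.0006,"dz":0,"rx":0,"ry":0,"rz":0,"gripper":0.4},{"dx":0,"dy":-0.0006,"dz":0,"rx":0,"ry":0,"rz":0,"gripper":0.4}]'
python3 - <<'E'
from err import *
err(0)
s=status.observe();p,d=read_camera('wrist');cv2.imwrite(f'pics/w7.png',p[:,:,::-1]);np.save('pics/w7.npy',d)
crop('pics/w7.png','pics/w7a.png',200,130,240,150,3)
E
```

```text
time: 11.6
tool_pos: [0.5582, -0.1754, 0.1696]
tool_rot: [-1.047, 0.0, -2.118]
contact_force: [-0.5, 0.5, -0.3]
opening: 0.0367
shift mm [-0.39265742 -0.3737156   0.20675196] rot mrad [0.29608855 0.22398452 0.11595409] F tool [-0.21303447 -0.10814723 -0.74064256] tau [-0.38605719  0.04002769  0.04327147]
```

View pics/w7a.png

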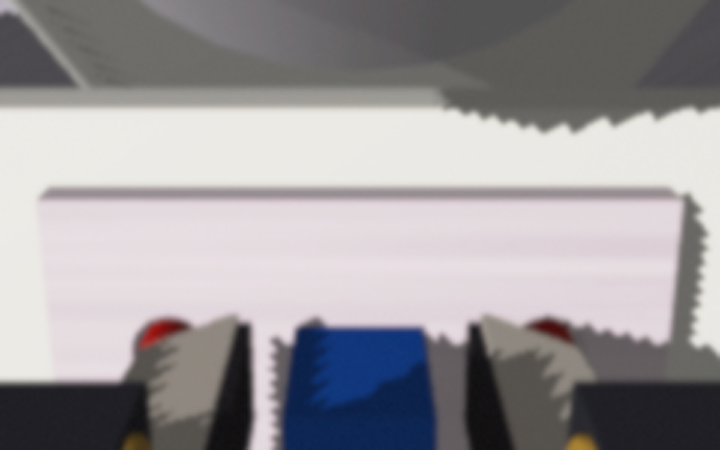

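Released; the plate slid about 1 mm downslope against the pins, and it looks flush. I'll retreat along the deck normal and check.

```bash
python3 -m creep '[{"dx":0,"dy":-0.01,"dz":0,"rx":0,"ry":0,"rz":0,"gripper":0.4},{"dx":0,"dy":-0.03,"dz":0,"rx":0,"ry":0,"rz":0,"gripper":0.4},{"dx":0,"dy":-0.06,"dz":0,"rx":0,"ry":0,"rz":0,"gripper":0.4},{"dx":0,"dy":-0.09,"dz":-0.02,"rx":0,"ry":0,"rz":0,"gripper":0.4},{"dx":0,"dy":-0.1,"dz":-0.05,"rx":0,"ry":0,"rz":0,"gripper":0.4},{"dx":0,"dy":-0.1,"dz":-0.06,"rx":0,"ry":0,"rz":0,"gripper":0.4},{"dx":0,"dy":-0.1,"dz":-0.06,"rx":0,"ry":0,"rz":0,"gripper":0.4}]'
python3 - <<'E'
from err import *
s=status.observe();p,d=read_camera('wrist');cv2.imwrite(f'pics/w8.png',p[:,:,::-1]);np.save('pics/w8.npy',d);pickle.dump(s,open('pics/w8.pkl','wb'))
p,d=read_camera('side');cv2.imwrite(f'pics/s8.png',p[:,:,::-1]);crop('pics/s8.png','pics/s8a.png',250,90,130,190,3)
E
```

```text
time: 12.52
tool_pos: [0.4711, -0.1222, 0.2263]
tool_rot: [-1.046, 0.0, -2.118]
contact_force: [0.5, -0.0, -0.3]
opening: 0.0366
```

View pics/w8.png

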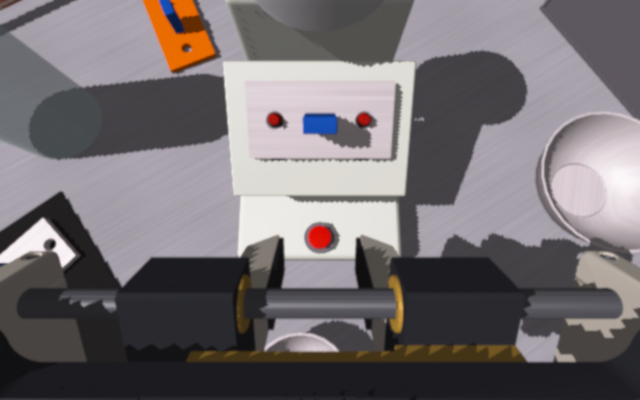

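View pics/s8a.png

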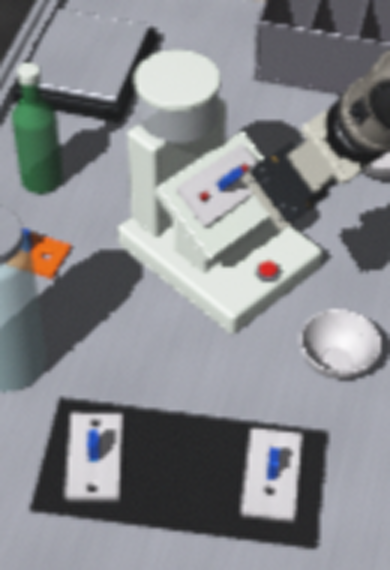

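The wrist view shows the plate on the deck with both pins through its holes (274,119) and (364,119). The side view shows the other two plates still on the mat. Last, a flushness check from depth.

Run:
```python
from err import *
d=np.load('pics/w8.npy');c=get_calibration('wrist');K=(c['fx'],c['fy'],c['cx'],c['cy']);M=c['mount']
pc,pn,ps=fit(K,M,d,[(252,86),(390,86),(385,105),(252,105)]);pc2,pn2,_=fit(K,M,d,[(252,138),(320,138),(320,154),(252,154)])
pa,pna,_=fit(K,M,d,[(252,86),(262,86),(262,154),(252,154)])
dc,dn,ds=fit(K,M,d,[(228,66),(405,66),(405,76),(230,76)]);dc2,dn2,_=fit(K,M,d,[(240,166),(400,166),(400,188),(240,188)])
# joint deck plane
c0=(dc+dc2)/2;u=dc-dc2;n=np.cross(u,np.array([1,0,0]));n-=0;n=dn+dn2;n/=np.linalg.norm(n)
n=n-u*(n@u)/(u@u);n/=np.linalg.norm(n)
for x in (pc,pc2,pa):print('height mm',(x-c0)@n*1e3)
e=pc-pc2;print('plate slope vs deck deg',np.degrees(np.arcsin(e@n/np.linalg.norm(e))))
robot.hand_in()
```

```text
height mm 7.9862156306801415
height mm 7.9875332904423555
height mm 7.993524756683088
plate slope vs deck deg -0.0015846692657609197
the job is handed in; nothing more can be done
```

I put the 70 mm-hole plate (the middle one on the mat) over the feeder's two red pins, flush on the deck, let go and backed the arm away. The job was handed in at about 12.6 s.

- **Flushness:** depth readings put the plate's top 7.99 mm above the deck at three places, against its 8 mm thickness. Its tilt relative to the deck was about 0°.
- **Force:** nothing resisted the plate on the way down. The contact force was about 15 N when it seated, and I eased that off before opening the gripper.
- **Small movement:** when released, the plate slid about 1 mm down the slope within the hole clearance. Both pins are still through the holes.
- **Surroundings:** the last wrist and side pictures show the gripper clear. The other two plates and the objects in view look unmoved.
- **Disagreements:** no check failed. My sideways position estimates from plate edges and from holes differed by about 1 mm. The close view of the pins in the holes settled this before I lowered the plate fully.

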